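# Sift locknuts from cable glands and hang the sieve on the slatwall

## Task

Lift the sieve by its bail, hold it over the catch tray and shake it briskly side to side until all four small locknuts have dropped through into the tray and only the three big cable glands are left in it. Then set the sieve down flat on the bench, let go, take it again by its front handle and hang it, glands and all, in the free part of the slatwall's upper groove: lip in with the front raised, then front swung down until it is fully home. Leave the screwdriver and the tape that lie below the slatwall where they are.

Things in the scene. Friction and masses are not known exactly. Their poses are not given: they have to be found in the camera images.
- sieve: Sheet-steel basket sieve, open on top: 182 (its x) x 138 (its y) x 58 mm high, walls and floor 3 mm, 0.3 to 0.45 kg empty. Floor (its top 5 mm above the underside): staggered 30 mm square holes, 14 mm webs. Origin: centre of its underside, z up, +y towards its back, -y towards its front handle. Starts flat on the bench with glands and nuts in it.
- sieve_bail (a point): Middle of the fixed bail's grip: a grey plastic sleeve 90 mm long (along the sieve's x), 14 mm wide (y) and 22 mm high, over the basket's middle, 115 mm above the sieve's underside, on a 10 mm round steel bar that slopes down to the two end walls. Clear for fingers on both sides and 45 mm below.
- sieve_handle (a point): Middle of the front handle: a straight grey plastic bar along the sieve's y, 14 mm wide (x), 22 mm high, 74 mm long, sticking straight out from the middle of the front wall. This point is 106 mm in front of the sieve's centre (at y = -106 mm) and 44 mm above its underside; the front wall's face is at y = -69 mm.
- sieve_hook (a point): Middle of the top edge of the hanging lip on the sieve's back, at y = 77.5, z = 78 mm in the sieve. The lip, 100 mm wide, 3 mm sheet: a tab 55 to 58 mm above the sieve's underside runs 10 mm back from the back face (y = 69 mm), then turns up (y = 76 to 79 mm) to z = 78 mm, so it is 23 mm high from the tab's underside.
- tray: Grey plastic open catch tray, 300 mm (its x) by 220 mm (its y) outside, 40 mm high, walls and floor 4 mm, 0.7 kg, empty, loose on the bench. Origin: centre of its underside.
- slatwall: Fixed aluminium slatwall at the robot's left: 400 mm long (x), 250 high, 26 thick; its face looks along its -y. Two level grooves, throats 65 to 83 and 165 to 183 mm above the bench. Origin: middle of the foot of its face. A grey shop bin hangs fixed in the upper groove (x = 108 to 192 mm, 90 mm deep, 122 to 177 mm high); the groove is free from x = -200 to 105 mm.
- slat_groove (a point): Middle of the upper groove's free part, on the face plane at the throat's lower edge (slatwall x = -45 mm, 165 mm up); axes as the slatwall, +y into it. Throat 18 mm high, slat lips 4 mm thick, behind them a hollow to 22 mm depth from 10 mm below to 16 above the throat. Sieve lip goes in slanting up, front raised about 40 deg; swung level, tab rests on the lower edge (droop to 3 deg).
- gland1: Large part: metal cable gland, hexagonal, 40 mm across flats and 62 mm long, about 0.09 kg, too big for the holes; lies in the sieve, and slides in it when tilted over about 24 degrees (friction about 0.45). Origin: its middle; x along its axis.
- gland2: Large part: metal cable gland, hexagonal, 40 mm across flats and 62 mm long, about 0.09 kg, too big for the holes; lies in the sieve, and slides in it when tilted over about 24 degrees (friction about 0.45). Origin: its middle; x along its axis.
- gland3: Large part: metal cable gland, hexagonal, 40 mm across flats and 62 mm long, about 0.09 kg, too big for the holes; lies in the sieve, and slides in it when tilted over about 24 degrees (friction about 0.45). Origin: its middle; x along its axis.
- nut1: Small part: flat hexagonal locknut of the same bright metal, 22 mm across flats, 7 mm thick, 14 g; lies loose on a web of the sieve's floor at the start and slips through a hole when the sieve is shaken briskly (friction on the sheet about 0.18: level strokes of 20 to 40 mm with accelerations over 4 m/s2 move it, a slow carry does not). Origin: its centre.
- nut2: Small part: flat hexagonal locknut of the same bright metal, 22 mm across flats, 7 mm thick, 14 g; lies loose on a web of the sieve's floor at the start and slips through a hole when the sieve is shaken briskly (friction on the sheet about 0.18: level strokes of 20 to 40 mm with accelerations over 4 m/s2 move it, a slow carry does not). Origin: its centre.
- nut3: Small part: flat hexagonal locknut of the same bright metal, 22 mm across flats, 7 mm thick, 14 g; lies loose on a web of the sieve's floor at the start and slips through a hole when the sieve is shaken briskly (friction on the sheet about 0.18: level strokes of 20 to 40 mm with accelerations over 4 m/s2 move it, a slow carry does not). Origin: its centre.
- nut4: Small part: flat hexagonal locknut of the same bright metal, 22 mm across flats, 7 mm thick, 14 g; lies loose on a web of the sieve's floor at the start and slips through a hole when the sieve is shaken briskly (friction on the sheet about 0.18: level strokes of 20 to 40 mm with accelerations over 4 m/s2 move it, a slow carry does not). Origin: its centre.
- screwdriver: Orange-handled screwdriver, 190 mm long, 26 mm high, lying on the bench in front of the slatwall; bystander. Origin: under its middle.
- tape: Grey roll of tape, 68 mm across and 19 mm high, lying flat on the bench in front of the slatwall; bystander. Origin: centre of its underside.
Things that resemble listed ones, but are neither listed nor needed, are in the scene too. Leave any orange or purple look-alike of the gland1 alone. Leave any green look-alike of the gland2 alone.

How it is judged:
By the outcome, as a careful person would: the job done as asked, in the order asked, and still so for the second after the job is handed in, with the robot touching nothing.
It also fails if it takes over 70 s, if anything falls off the work surface, if the arm or the gripper's body presses on something with over 40 N, if the wrist force passes 120 N, or if a joint passes its speed limit or range.

## Robot

A 6-joint arm with a two-finger parallel gripper is mounted at the origin on the work surface. World frame = base frame: x ahead of the robot, y to its left, z up, the work surface at z = 0. Lengths are in m, angles in degrees, forces in N, time in s.
With the tool pointing down it reaches from about 0.3 to 0.75 m from the base axis. Payload 8.5 kg.
Tool frame: the origin (TCP) lies between the finger pads; the fingertips stand 17 mm ahead of it and the grasp point (between the pads) lies 2 mm behind it; z points along the fingers, y is the direction in which the jaws open and shut (so a half turn about z gives the same grasp; the last joint's range is limited). The gripper opens to 85 mm and grips with 20 to 120 N. Pads are 22 mm wide; open, the fingers measure 114 mm over their backs; the gripper's body (76 mm by 85 mm) begins 54 mm behind the grasp point. The pads swing forward as they close: fully open they stand 13 mm farther back than shut.
Start: joints at [-88.024, 21.807, 74.336, -0, 83.858, -12.336], TCP at [0.136, -0.533, 0.248] pointing down, gripper open.
Joint ranges: [-178.18, 178.18], [-50.72, 133.34], [12.68, 142.11], [-81.47, 261.47], [9.98, 163.14], [-165.26, 165.26]. Speed limits (degrees/s): [136.94, 136.94, 180, 180, 180, 180].

## Interface

Orientations are given as a 3x3 rotation matrix whose columns are the frame's x, y, z axes.
In Python, from rig import readout, eyes, env gives the robot as it stands.
- The arm moves only by the tool arm_command, never from a script. Its argument "rows" is text: rows parted by semicolons, each of 7 numbers parted by spaces: the closure, from 0 (fully open) to 1 (shut), then the shift along the tool's x, y, z in mm, then the turn, a rotation vector about the tool's x, y, z in degrees. In form: grip dx dy dz rx ry rz; .... A call has 1 to 5 rows; each row shifts and turns the commanded pose from where the row before left it, along the tool's axes as they then stand; what a row does not reach is not made up. A row lasts 1/12 s, in which the tool goes at most 41.7 mm and 7.16 degrees, less where a joint would pass 70% of its speed; a pose out of reach is approached as far as the arm can. A call with a gripper value outside its range is refused whole. The fingers move at their own pace and stop on an object; "squeeze" is the grip in N (left out, the last holds). Time passes only in rows, so rows that do not move let the fingers close. It gives the time, the measured TCP pose, the force and the opening at its end, in the units of the state.
- readout.observe(): the state, without advancing time (a new reading comes with each control period).
- eyes.get_image(name): name is "side" or "top"; returns the picture (420x560x3 uint8, red, green, blue); there is no depth.
- eyes.camera_model(name): a dict with "mtx" (3x3 intrinsics, pixels), "view" (4x4, takes a point from world to camera coordinates). Camera axes: x right, y up, looking along -z (the intrinsics and any distortion apply to the point x, -y, -z); pixel columns grow to the right and rows downward; lengths in m; the calibration is good to about 2 mm. A picture is of the moment at which its call begins. camera_model takes no time and is no camera call.
- env.close_job(): hands the job in, once; it reports no verdict.
The state is a dict: "time_s": time; "q": joint angles; "qvel": joint speeds; "joint_efforts": joint torques, N m; "position": TCP position; "tool_rot": TCP orientation; "ft_force": force on the tool from outside, world axes, zero at the start; "wrist_torque": the same for the moment, N m; "grip_width": finger opening in m.
Only numpy, scipy, OpenCV 4.12 (cv2) and the standard library are available. Lean on these libraries where they do the work, as an engineer would, in place of code of your own. Each camera call takes 0.05 s, during which the arm holds its last target. There are 200 camera calls.

## Working session

There is one attempt and no reset: what is moved stays moved. The work goes in short steps, Python scripts to look and compute and a tool call to move; the robot and the scene stay as the last step left them, time stands still between calls to the robot, and variables do not carry over. Pictures are saved under pics/ and viewed, about 8 in all and at most 12, crops included, and the job is handed in when it is done.

Besides the shell and the picture viewer there is one more tool, called as a command line: name --argument value ..., lists and objects as JSON in quotes. arm_command: Moves the arm, as the interface text tells. Its arguments: {"type":"object","properties":{"rows":{"type":"string"},"squeeze":{"type":"number"}},"required":["rows"]}

```bash
ls; mkdir -p pics
python3 - <<'E'
from rig import readout, eyes, env
import cv2, numpy as np
for n in ("top","side"):
    im=eyes.get_image(n); cv2.imwrite(f"pics/{n}0.png",im[:,:,::-1])
    m=eyes.camera_model(n); print(n,{k:np.round(v,4).tolist() if not isinstance(v,str) else v for k,v in m.items()})
s=readout.observe(); print(s)
E
```

```text
pics
top {'mtx': [[471.3127, 0.0, 284.2811], [0.0, 471.3127, 208.1897], [0.0, 0.0, 1.0]], 'view': [[-0.0136, -0.9999, -0.0073, 0.0386], [0.9964, -0.0142, 0.0837, -0.4738], [-0.0838, -0.0061, 0.9965, -1.2271], [0.0, 0.0, 0.0, 1.0]]}
side {'mtx': [[390.3441, 0.0, 272.909], [0.0, 390.3441, 217.8348], [0.0, 0.0, 1.0]], 'view': [[0.8648, -0.5019, 0.0131, -0.394], [0.3704, 0.6554, 0.6583, -0.2363], [-0.339, -0.5644, 0.7527, -0.9746], [0.0, 0.0, 0.0, 1.0]]}
{'time_s': 0.1, 'q': array([-8.80221701e+01,  2.18368326e+01,  7.43792525e+01,  2.90579126e-03,
        8.38568937e+01, -1.23354176e+01]), 'qvel': array([ 0.06395636, -0.09796812, -0.23215157, -0.12947047,  0.04474441,
       -0.04534358]), 'joint_efforts': array([ 1.74189361e-03, -4.49224484e+01, -2.31656778e+01, -2.36407213e-04,
        3.69940666e-03,  4.71385107e-06]), 'position': array([ 0.13597758, -0.53268508,  0.2477831 ]), 'tool_rot': array([[ 9.68959945e-01,  2.47217770e-01,  6.43480735e-06],
       [ 2.47217561e-01, -9.68959159e-01,  1.27469928e-03],
       [ 3.21363379e-04, -1.23354175e-03, -9.99999188e-01]]), 'ft_force': array([-0.18032208, -0.32989941, -0.3681512 ]), 'wrist_torque': array([ 0.0067049 , -0.05073813,  0.03145073]), 'grip_width': 0.08547741141268778}
```

View pics/top0.png

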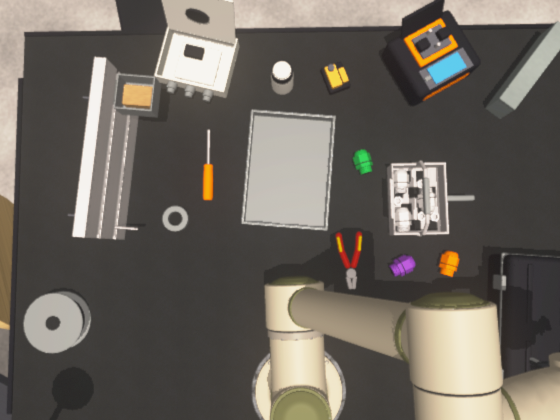

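View pics/side0.png

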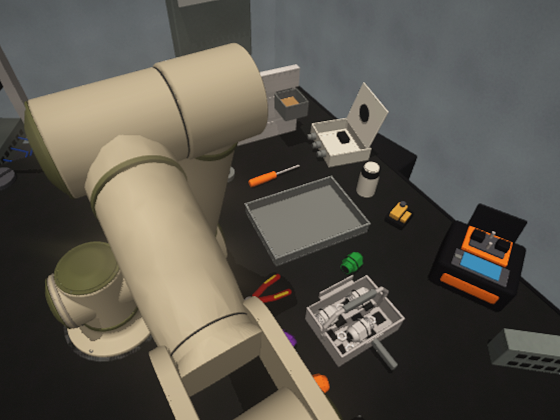

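Top view: sieve at about (418,198) with its handle pointing right (world -y) to (473,198). The bail sleeve is near (427,197), the tray at (289,169), the slatwall from (75,238) to (135,60), and the bin at (137,95). The look-alikes are green (362,161), purple (402,265) and orange (449,263), all outside the sieve. Next I measure and enlarge.

```bash
cat > h.py <<'E'
from rig import readout, eyes, env
import cv2, numpy as np
np.set_printoptions(precision=4,suppress=True)
def ray(n,uv):
    m=eyes.camera_model(n); V=np.array(m["view"]); R,t=V[:3,:3],V[:3,3]; K=np.array(m["mtx"])
    p=np.linalg.inv(K)@[uv[0],uv[1],1.]
    return -R.T@t, R.T@(p*[1,-1,-1])
def onz(n,uv,z):
    c,d=ray(n,uv); return c+d*(z-c[2])/d[2]
def proj(n,P):
    m=eyes.camera_model(n); V=np.array(m["view"]); p=(V[:3,:3]@np.asarray(P)+V[:3,3])*[1,-1,-1]; q=np.array(m["mtx"])@p; return q[:2]/q[2]
def tri(a,b):
    (c1,d1),(c2,d2)=ray("top",a),ray("side",b)
    s=np.linalg.lstsq(np.c_[d1,-d2],c2-c1,rcond=None)[0]; p,q=c1+d1*s[0],c2+d2*s[1]; return (p+q)/2,np.linalg.norm(p-q)
E
python3 - <<'E'
from h import *
t=cv2.imread("pics/top0.png"); s=cv2.imread("pics/side0.png")
a=cv2.resize(t[150:250,375:485],None,fx=4,fy=4,interpolation=cv2.INTER_CUBIC)   #440x400
b=cv2.resize(t[50:250,65:165],None,fx=3,fy=3,interpolation=cv2.INTER_CUBIC)[:, :] #300x600
c=np.zeros((600,440,3),np.uint8); c[:400]=a
cv2.imwrite("pics/c1.png",np.hstack([c,b]))
def blob(mask,n,z):
    cs,_=cv2.findContours(mask.astype(np.uint8),cv2.RETR_EXTERNAL,cv2.CHAIN_APPROX_NONE)
    k=max(cs,key=cv2.contourArea); return k
g=cv2.cvtColor(t,cv2.COLOR_BGR2GRAY)
# tray by gray flat
mk=np.zeros_like(g); mk[100:240,235:345]=(g[100:240,235:345]>80)
k=blob(mk,"top",0); r=cv2.minAreaRect(k); print("tray",r)
P=np.array([onz("top",p,.04) for p in cv2.boxPoints(r)]); print(P, P.mean(0),[np.linalg.norm(P[i]-P[i-1]) for i in range(4)])
mk[:]=0; mk[180:215,450:480]=g[180:215,450:480]>70
k=blob(mk,"top",0); r=cv2.minAreaRect(k); print("handle",r,[onz("top",p,.055) for p in cv2.boxPoints(r)])
E
```

```text
tray ((288.439453125, 169.60049438476562), (87.75325775146484, 116.45343017578125), 4.513988018035889)
[[ 0.4326  0.1472  0.04  ]
 [ 0.7403  0.1211  0.04  ]
 [ 0.718  -0.1103  0.04  ]
 [ 0.4115 -0.0795  0.04  ]] [0.5756 0.0196 0.04  ] [np.float64(0.22769159605581812), np.float64(0.3088786741872012), np.float64(0.2324523381890111), np.float64(0.3080640103236405)]
handle ((462.5, 197.5), (7.0, 25.0), 90.0) [array([ 0.5019, -0.3948,  0.055 ]), array([ 0.501 , -0.4589,  0.055 ]), array([ 0.4829, -0.458 ,  0.055 ]), array([ 0.4838, -0.394 ,  0.055 ])]
```

View pics/c1.png

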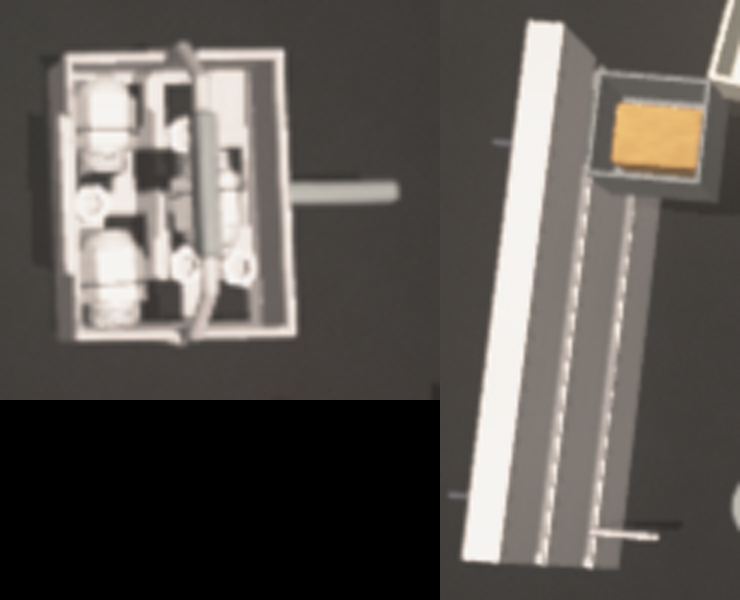

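Crop: the sieve holds three bare-metal glands at (105,125), (112,280) and (215,205), and four nuts at (92,205), (183,264), (240,267) and (180,135). These are the listed parts; the coloured ones lie outside. The bail sleeve runs (205,112)–(208,252) and the handle tip is at (399,191). The slatwall shows two groove lines and a peg at its near end, at (590–658,533).

Run:
```python
from h import *
f=lambda u,v:((u+.5)/4-.5+375,(v+.5)/4-.5+150)
w=lambda u,v:((u-440+.5)/3-.5+65,(v+.5)/3-.5+50)
for nm,p,z in [("rimTL",f(66,52),.058),("rimTR",f(285,50),.058),("rimBR",f(296,335),.058),("rimBL",f(76,337),.058),
  ("slv top",f(205,112),.126),("slv bot",f(208,252),.126),("hTip",f(399,191),.055),("hRoot",f(292,191),.055),("hMid",f(346,191),.055),
  ("wall top far",w(562,22),.25),("wall top near",w(500,562),.25),("foot near",w(620,568),0),("foot far-ish",w(658,195),0),
  ("ug far",w(587,180),.165),("ug near",w(543,562),.165),("lg far",w(631,200),.065),("lg near",w(590,566),.065),("pegtip",w(657,537),.08),("peg root",w(594,533),.08),
  ("bin1",w(709,80),.177),("bin2",w(701,184),.177),("bin3",w(590,176),.177)]:
    print(nm,onz("top",p,z))
# orange screwdriver/tape
for nm,p,z in [("tape",(175,218),.019),("drvr a",(208,200),.02),("drvr b",(209,130),.01)]: print(nm,onz("top",p,z))
P=[onz("top",f(*p),.058) for p in [(66,52),(285,50),(296,335),(76,337)]]; print("sieve c",np.mean(P,0))
```

```text
rimTL [ 0.5852 -0.2456  0.058 ]
rimTR [ 0.5844 -0.3867  0.058 ]
rimBR [ 0.4008 -0.3859  0.058 ]
rimBL [ 0.4015 -0.246   0.058 ]
slv top [ 0.535  -0.3134  0.126 ]
slv bot [ 0.4498 -0.3119  0.126 ]
hTip [ 0.4923 -0.4569  0.055 ]
hRoot [ 0.4933 -0.3883  0.055 ]
hMid [ 0.4928 -0.4229  0.055 ]
wall top far [0.7978 0.4237 0.25  ]
wall top near [0.3989 0.461  0.25  ]
foot near [0.3992 0.4611 0.    ]
foot far-ish [0.7389 0.4313 0.    ]
ug far [0.7038 0.4349 0.165 ]
ug near [0.4009 0.4641 0.165 ]
lg far [0.7159 0.4338 0.065 ]
lg near [0.3998 0.4642 0.065 ]
pegtip [0.4229 0.4027 0.08  ]
peg root [0.427  0.4557 0.08  ]
bin1 [0.7794 0.335  0.177 ]
bin2 [0.6955 0.3405 0.177 ]
bin3 [0.7033 0.4281 0.177 ]
tape [0.4525 0.3218 0.019 ]
drvr a [0.499  0.2341 0.02  ]
drvr b [0.6906 0.2331 0.01  ]
sieve c [ 0.493  -0.3161  0.058 ]
```

Sieve centre is (0.493, -0.315) with yaw about -0.5°, and all sizes check out (182x138 rim, 85–90 mm sleeve). The tray is at (0.576, 0.020) with yaw -5°. The slatwall yaw is -5.3° and slat_groove is about (0.553, 0.447, 0.165). Next I go to the bail.

arm_command --rows "0 0 0 0 0 0 7; 0 0 0 0 0 0 7; 0 15 -9 0 0 0 0.8; 0 30 -18.5 0 0 0 0; 0 30 -18.5 0 0 0 0" --squeeze 110

```text
time_s: 0.52
position: [0.2114, -0.4869, 0.2478]
tool_rot: [[1.0, -0.011, -0.0], [-0.011, -1.0, 0.001], [-0.0, -0.001, -1.0]]
ft_force: [0.5, -1.6, 0.4]
grip_width: 0.0857
```

arm_command --rows "0 32 -20 0 0 0 0; 0 32 -20 0 0 0 0; 0 32 -20 0 0 0 0; 0 32 -20 0 0 0 0; 0 32 -20 0 0 0 0"

```text
time_s: 0.93
position: [0.3734, -0.3873, 0.2481]
tool_rot: [[1.0, -0.009, -0.0], [-0.009, -1.0, 0.001], [-0.0, -0.001, -1.0]]
ft_force: [-0.2, -1.2, -0.6]
grip_width: 0.0854
```

arm_command --rows "0 32 -20 0 0 0 0; 0 32 -20 0 0 0 0; 0 32 -20 0 0 0 0; 0 20 -13 0 0 0 0; 0 0 0 0 0 0 0"

```text
time_s: 1.35
position: [0.4917, -0.3138, 0.2476]
tool_rot: [[1.0, -0.004, 0.0], [-0.004, -1.0, 0.001], [0.0, -0.001, -1.0]]
ft_force: [-0.9, 0.7, -0.6]
grip_width: 0.0854
```

arm_command --rows "0 0 0 32 0 0 0; 0 0 0 32 0 0 0; 0 0 0 32 0 0 0; 0 0 0 28 0 0 0; 0 0 0 10 0 0 0"

```text
time_s: 1.77
position: [0.4869, -0.3157, 0.1103]
tool_rot: [[1.0, -0.009, -0.005], [-0.009, -1.0, 0.005], [-0.005, -0.005, -1.0]]
ft_force: [-0.5, 0.5, 0.2]
grip_width: 0.0854
```

arm_command --rows "0.5 0 0 0 0 0 0; 1 0 0 0 0 0 0; 1 0 0 0 0 0 0; 1 0 0 0 0 0 0; 1 0 0 0 0 0 0"

```text
time_s: 2.18
position: [0.4891, -0.3171, 0.1157]
tool_rot: [[1.0, -0.008, 0.002], [-0.008, -1.0, -0.002], [0.002, 0.002, -1.0]]
ft_force: [0.7, -0.5, 0.2]
grip_width: 0.0256
```

arm_command --rows "1 0 0 0 0 0 0; 1 0 0 0 0 0 0; 1 0 0 0 0 0 0; 1 0 0 0 0 0 0; 1 0 0 0 0 0 0"

```text
time_s: 2.6
position: [0.489, -0.3172, 0.1155]
tool_rot: [[1.0, -0.008, 0.001], [-0.008, -1.0, -0.002], [0.001, 0.002, -1.0]]
ft_force: [-0.8, -0.1, 5.8]
grip_width: 0.0122
```

arm_command --rows "1 0 0 -5 0 0 0; 1 0 0 -12 0 0 0; 1 0 0 -20 0 0 0; 1 0 0 -20 0 0 0; 1 0 0 -20 0 0 0"

```text
time_s: 3.02
position: [0.4882, -0.3161, 0.1913]
tool_rot: [[1.0, -0.009, -0.002], [-0.009, -1.0, 0.002], [-0.002, -0.002, -1.0]]
ft_force: [0.5, -0.8, -7.2]
grip_width: 0.012
```

arm_command --rows "1 0 0 -12 0 0 0; 1 0 0 -4 0 0 0; 1 0 0 0 0 0 0; 1 1 -4 0 0 0 0; 1 3 -11 0 0 0 0"

```text
time_s: 3.43
position: [0.4922, -0.3018, 0.2057]
tool_rot: [[1.0, -0.01, -0.002], [-0.01, -1.0, 0.002], [-0.002, -0.002, -1.0]]
ft_force: [0.6, -0.9, -6.8]
grip_width: 0.0122
```

arm_command --rows "1 4.5 -18 0 0 0 0; 1 6.5 -25 0 0 0 0; 1 8 -30 0 0 0 0; 1 8 -30 0 0 0 0; 1 8 -30 0 0 0 0"

```text
time_s: 3.85
position: [0.5287, -0.1665, 0.2062]
tool_rot: [[1.0, -0.009, -0.002], [-0.009, -1.0, 0.002], [-0.002, -0.002, -1.0]]
ft_force: [0.8, -0.4, -7.4]
grip_width: 0.012
```

arm_command --rows "1 8 -30 0 0 0 0; 1 8 -30 0 0 0 0; 1 8 -30 0 0 0 0; 1 8 -30 0 0 0 0; 1 7 -25 0 0 0 0"

```text
time_s: 4.27
position: [0.5687, -0.0211, 0.2063]
tool_rot: [[1.0, -0.007, -0.002], [-0.007, -1.0, 0.001], [-0.002, -0.001, -1.0]]
ft_force: [0.3, -0.5, -7.1]
grip_width: 0.0121
```

arm_command --rows "1 5 -18 0 0 0 0; 1 3 -11 0 0 0 0; 1 2 -8 0 0 0 0; 1 1 -5 0 0 0 0; 1 0 0 0 0 0 0"

```text
time_s: 4.68
position: [0.5804, 0.018, 0.2069]
tool_rot: [[1.0, -0.008, -0.001], [-0.008, -1.0, 0.0], [-0.001, -0.0, -1.0]]
ft_force: [0.5, 0.1, -6.9]
grip_width: 0.0123
```

Run:
```python
from h import *
t=eyes.get_image("top")[:,:,::-1]; s=eyes.get_image("side")[:,:,::-1]
a=cv2.resize(t[100:240,230:350],(514,600),interpolation=cv2.INTER_CUBIC)
b=cv2.resize(s[120:280,230:380],(286,305))
c=np.zeros((600,286,3),np.uint8); c[:305]=b
cv2.imwrite("pics/p4.png",np.hstack([a,c])); print(readout.observe())
```

```text
{'time_s': 4.7833, 'q': array([-10.0036,  26.6753,  73.3246,  -0.0236,  80.0209,  80.5271]), 'qvel': array([-0.595 , -0.1748,  0.0401,  0.035 , -0.068 ,  0.5079]), 'joint_efforts': array([  0.8317, -52.2825, -24.5632,   0.1024,  -0.0011,   0.0205]), 'position': array([0.5804, 0.0168, 0.2072]), 'tool_rot': array([[ 1.    , -0.0092, -0.0004],
       [-0.0092, -1.    , -0.0003],
       [-0.0004,  0.0003, -1.    ]]), 'ft_force': array([-0.3949, -0.4971, -5.9601]), 'wrist_torque': array([0.025 , 0.0023, 0.0783]), 'grip_width': 0.012111274956899459}
```

View pics/p4.png

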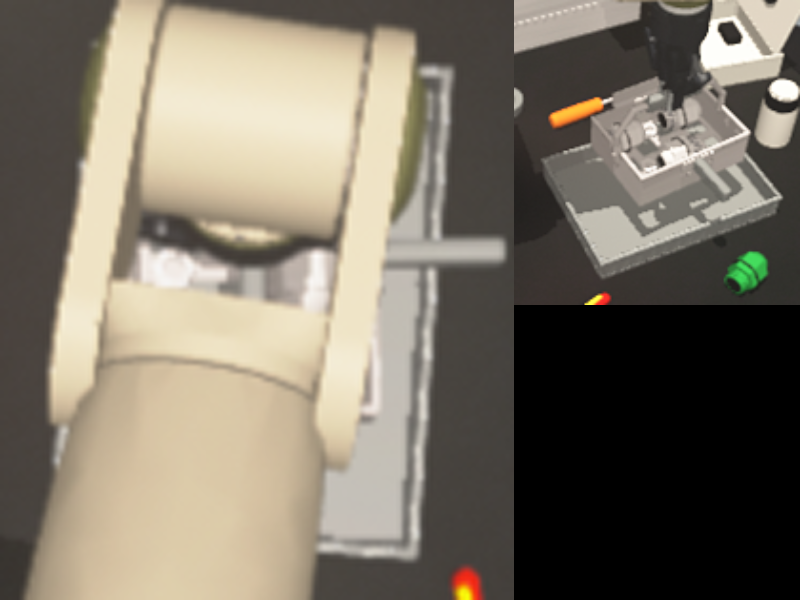

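The sieve hangs level over the tray, with its handle past the tray's right edge at about (445,248). I lower it a bit and shake.

arm_command --rows "1 -3 0 8 0 0 0; 1 -4 0 12 0 0 0; 1 -2 0 8 0 0 0; 1 0 15 2 0 0 0; 1 0 -30 0 0 0 0" --squeeze 120

```text
time_s: 5.2
position: [0.5717, 0.0265, 0.1759]
tool_rot: [[1.0, -0.015, -0.002], [-0.015, -1.0, -0.003], [-0.002, 0.003, -1.0]]
ft_force: [1.7, -1.4, -7.0]
grip_width: 0.0123
```

arm_command --rows "1 0 30 0 0 0 0; 1 0 -30 0 0 0 0; 1 0 30 0 0 0 0; 1 0 -30 0 0 0 0; 1 0 30 0 0 0 0"

```text
time_s: 5.62
position: [0.5707, 0.0096, 0.1768]
tool_rot: [[1.0, -0.002, -0.001], [-0.002, -1.0, 0.005], [-0.001, -0.005, -1.0]]
ft_force: [0.3, 1.6, -6.9]
grip_width: 0.012
```

arm_command --rows "1 0 -30 0 0 0 0; 1 0 30 0 0 0 0; 1 0 -30 0 0 0 0; 1 0 30 0 0 0 0; 1 0 -30 0 0 0 0"

```text
time_s: 6.03
position: [0.5724, 0.0245, 0.1768]
tool_rot: [[1.0, -0.017, 0.0], [-0.017, -1.0, -0.005], [0.0, 0.005, -1.0]]
ft_force: [1.5, -1.5, -4.9]
grip_width: 0.0116
```

arm_command --rows "1 0 15 0 0 0 0; 1 15 0 0 0 0 0; 1 -30 0 0 0 0 0; 1 30 0 0 0 0 0; 1 -30 0 0 0 0 0"

```text
time_s: 6.45
position: [0.5613, 0.0163, 0.1718]
tool_rot: [[1.0, -0.01, -0.002], [-0.01, -1.0, 0.001], [-0.002, -0.001, -1.0]]
ft_force: [0.8, -1.4, -5.2]
grip_width: 0.0123
```

arm_command --rows "1 30 0 0 0 0 0; 1 -30 0 0 0 0 0; 1 30 0 0 0 0 0; 1 -30 0 0 0 0 0; 1 15 0 0 0 0 0"

```text
time_s: 6.87
position: [0.5631, 0.0184, 0.1719]
tool_rot: [[1.0, -0.009, -0.02], [-0.009, -1.0, 0.003], [-0.02, -0.003, -1.0]]
ft_force: [-1.5, 0.4, -6.1]
grip_width: 0.0123
```

Run:
```python
from h import *
t=eyes.get_image("top")[:,:,::-1]; s=eyes.get_image("side")[:,:,::-1]
a=cv2.resize(t[100:240,230:350],(343,400),interpolation=cv2.INTER_CUBIC)
b=cv2.resize(s[150:280,235:385],(457,400),interpolation=cv2.INTER_CUBIC)
cv2.imwrite("pics/p5.png",np.hstack([a,b])); print(readout.observe())
```

```text
{'time_s': 6.9667, 'q': array([-10.1478,  27.4478,  77.4854,  -0.0009,  75.097 ,  80.39  ]), 'qvel': array([-0.0144, -1.5352, -1.5807, -0.1441, -0.1496, -0.5004]), 'joint_efforts': array([  0.5285, -49.879 , -21.1003,   0.0706,   0.4305,   0.0266]), 'position': array([0.5718, 0.017 , 0.1763]), 'tool_rot': array([[ 1.    , -0.0094, -0.0005],
       [-0.0094, -1.    ,  0.0001],
       [-0.0005, -0.0001, -1.    ]]), 'ft_force': array([ 0.6415,  0.2017, -5.2628]), 'wrist_torque': array([-0.0313, -0.0293,  0.0474]), 'grip_width': 0.011692789408978386}
```

View pics/p5.png

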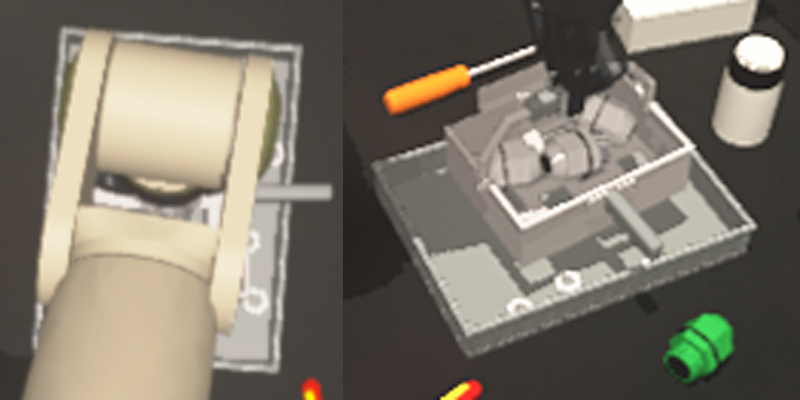

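Three nuts are already in the tray, at (280,153), (252,240) and (255,298). A bright bit near (535,138) in the sieve could be the fourth. I shake more, with larger strokes.

arm_command --rows "1 0 18 0 0 0 0; 1 0 -36 0 0 0 0; 1 0 36 0 0 0 0; 1 0 -36 0 0 0 0; 1 0 36 0 0 0 0"

```text
time_s: 7.38
position: [0.5714, 0.0103, 0.178]
tool_rot: [[1.0, 0.003, 0.002], [0.003, -1.0, 0.005], [0.002, -0.005, -1.0]]
ft_force: [0.6, 3.6, -4.5]
grip_width: 0.0118
```

arm_command --rows "1 0 -36 0 0 0 0; 1 0 36 0 0 0 0; 1 0 -36 0 0 0 0; 1 0 36 0 0 0 0; 1 0 -18 0 0 0 0"

```text
time_s: 7.8
position: [0.5726, 0.0129, 0.1779]
tool_rot: [[1.0, -0.011, 0.003], [-0.011, -1.0, -0.004], [0.003, 0.004, -1.0]]
ft_force: [3.2, -5.0, -6.7]
grip_width: 0.0119
```

arm_command --rows "1 18 0 0 0 0 0; 1 -36 0 0 0 0 0; 1 36 0 0 0 0 0; 1 -36 0 0 0 0 0; 1 36 0 0 0 0 0"

```text
time_s: 8.22
position: [0.5635, 0.0214, 0.162]
tool_rot: [[0.998, -0.008, -0.057], [-0.008, -1.0, 0.009], [-0.057, -0.008, -0.998]]
ft_force: [-13.5, 1.5, -15.6]
grip_width: 0.0119
```

arm_command --rows "1 -36 0 0 0 0 0; 1 36 0 0 0 0 0; 1 -36 0 0 0 0 0; 1 36 0 0 0 0 0; 1 -18 0 0 0 0 0"

```text
time_s: 8.63
position: [0.5714, 0.0173, 0.1699]
tool_rot: [[1.0, -0.01, -0.012], [-0.01, -1.0, 0.003], [-0.012, -0.002, -1.0]]
ft_force: [2.0, -0.8, -3.3]
grip_width: 0.0116
```

arm_command --rows "1 0 18 0 0 0 0; 1 0 -36 0 0 0 0; 1 0 36 0 0 0 0; 1 0 -36 0 0 0 0; 1 0 18 0 0 0 0"

```text
time_s: 9.05
position: [0.5717, 0.0215, 0.1779]
tool_rot: [[1.0, -0.007, 0.002], [-0.007, -1.0, 0.003], [0.002, -0.003, -1.0]]
ft_force: [-0.4, 4.3, -6.6]
grip_width: 0.0114
```

arm_command --rows "1 0 0 0 0 0 0; 1 0 0 -8 0 0 0; 1 0 0 -16 0 0 0; 1 0 0 -12 0 0 0; 1 0 0 0 0 0 0"

```text
time_s: 9.47
position: [0.5727, 0.0175, 0.2167]
tool_rot: [[1.0, -0.009, 0.006], [-0.009, -1.0, -0.001], [0.006, 0.001, -1.0]]
ft_force: [-0.0, 0.1, -6.5]
grip_width: 0.012
```

Run:
```python
from h import *
t=eyes.get_image("top")[:,:,::-1]; s=eyes.get_image("side")[:,:,::-1]
a=cv2.resize(t[100:240,230:350],(343,400),interpolation=cv2.INTER_CUBIC)
b=cv2.resize(s[140:270,235:385],(457,400),interpolation=cv2.INTER_CUBIC)
cv2.imwrite("pics/p6.png",np.hstack([a,b])); print(readout.observe()["position"],readout.observe()["ft_force"])
```

```text
[0.5716 0.0176 0.2137] [ 0.2969 -0.3675 -6.6666]
```

View pics/p6.png

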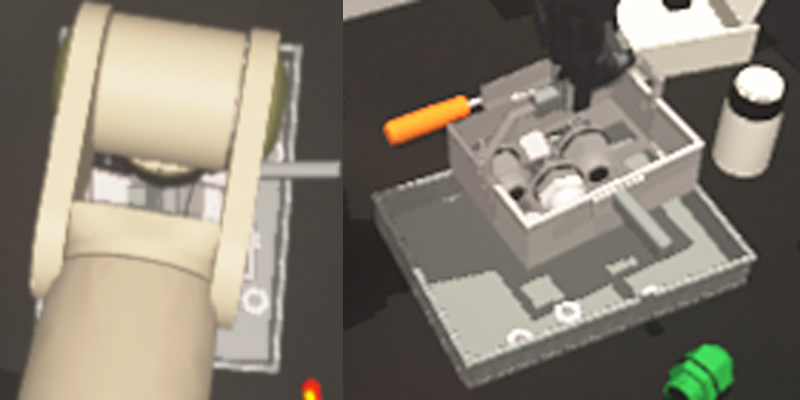

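The sieve shows three glands. I can't tell where the fourth nut is, as the arm hides the left part of the tray. I carry the sieve back over its start place, still in the air, and look at both.

arm_command --rows "1 -1 4 0 0 0 0; 1 -2.7 11 0 0 0 0; 1 -4.4 18 0 0 0 0; 1 -6.2 25 0 0 0 0; 1 -7.4 30 0 0 0 0"

```text
time_s: 9.98
position: [0.5484, -0.071, 0.2127]
tool_rot: [[1.0, -0.007, -0.001], [-0.007, -1.0, 0.0], [-0.001, -0.0, -1.0]]
ft_force: [-0.4, -0.4, -6.5]
grip_width: 0.0116
```

arm_command --rows "1 -7.4 30 0 0 0 0; 1 -7.4 30 0 0 0 0; 1 -7.4 30 0 0 0 0; 1 -7.4 30 0 0 0 0; 1 -7.4 30 0 0 0 0"

```text
time_s: 10.4
position: [0.5095, -0.222, 0.2128]
tool_rot: [[1.0, -0.009, -0.001], [-0.009, -1.0, 0.0], [-0.001, -0.0, -1.0]]
ft_force: [-0.0, 0.5, -6.7]
grip_width: 0.0119
```

arm_command --rows "1 -7.4 30 0 0 0 0; 1 -6.2 25 0 0 0 0; 1 -4.4 18 0 0 0 0; 1 -2.7 11 0 0 0 0; 1 -2 8 0 0 0 0"

```text
time_s: 10.82
position: [0.4864, -0.3131, 0.2127]
tool_rot: [[1.0, -0.01, -0.001], [-0.01, -1.0, 0.001], [-0.001, -0.001, -1.0]]
ft_force: [-0.9, 1.0, -6.2]
grip_width: 0.0121
```

arm_command --rows "1 -1 4 0 0 0 0; 1 0 0 0 0 0 0"

```text
time_s: 10.98
position: [0.4861, -0.3159, 0.2131]
tool_rot: [[1.0, -0.009, -0.0], [-0.009, -1.0, 0.0], [-0.0, -0.0, -1.0]]
ft_force: [0.4, 0.1, -6.0]
grip_width: 0.0119
```

Run:
```python
from h import *
t=eyes.get_image("top")[:,:,::-1]; s=eyes.get_image("side")[:,:,::-1]
a=cv2.resize(t[100:240,230:350],(343,400),interpolation=cv2.INTER_CUBIC)
b=cv2.resize(s[240:390,295:445],(400,400),interpolation=cv2.INTER_CUBIC)
cv2.imwrite("pics/p7.png",np.hstack([a,b])); print(readout.observe()["position"],readout.observe()["ft_force"])
```

```text
[ 0.4865 -0.3149  0.2133] [ 1.0766  0.9594 -6.28  ]
```

View pics/p7.png

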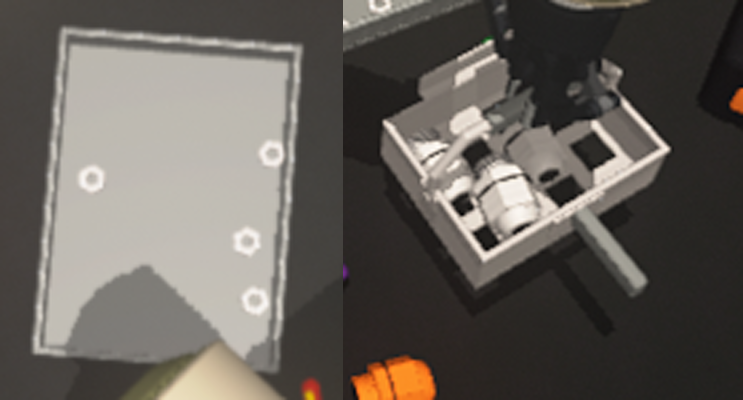

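All four nuts are in the tray, at (91,178), (270,153), (247,240) and (255,298). The sieve holds three glands. I set it down, with the last millimetres slow.

arm_command --rows "1 0 0 8 0 0 0; 1 0 0 18 0 0 0; 1 0 0 25 0 0 0; 1 0 0 22 0 0 0; 1 0 0 12 0 0 0"

```text
time_s: 11.5
position: [0.4857, -0.314, 0.1253]
tool_rot: [[1.0, -0.007, -0.003], [-0.007, -1.0, 0.003], [-0.003, -0.003, -1.0]]
ft_force: [-0.7, 0.5, -5.5]
grip_width: 0.012
```

arm_command --rows "1 0 0 4 0 0 0; 1 0 0 2 0 0 0; 1 0 0 2 0 0 0; 1 0 0 1 0 0 0; 1 0 0 0 0 0 0"

```text
time_s: 11.92
position: [0.4868, -0.3158, 0.1203]
tool_rot: [[1.0, -0.008, 0.002], [-0.008, -1.0, -0.001], [0.002, 0.001, -1.0]]
ft_force: [0.9, 0.1, -4.2]
grip_width: 0.0122
```

arm_command --rows "1 0 0 1.5 0 0 0; 1 0 0 1.5 0 0 0; 1 0 0 1 0 0 0; 1 0 0 0 0 0 0; 1 0 0 0 0 0 0"

```text
time_s: 12.33
position: [0.4884, -0.316, 0.119]
tool_rot: [[1.0, -0.008, 0.007], [-0.008, -1.0, -0.004], [0.007, 0.004, -1.0]]
ft_force: [5.7, 5.5, 17.5]
grip_width: 0.0116
```

Contact (+17 N). I ease off, open and rise.

arm_command --rows "1 0 0 -1.5 0 0 0; 0.5 0 0 0 0 0 0; 0 0 0 0 0 0 0; 0 0 0 0 0 0 0; 0 0 0 0 0 0 0"

```text
time_s: 12.75
position: [0.4863, -0.3159, 0.1169]
tool_rot: [[1.0, -0.009, 0.0], [-0.009, -1.0, -0.0], [0.0, 0.0, -1.0]]
ft_force: [0.4, 0.1, -0.4]
grip_width: 0.0601
```

arm_command --rows "0 0 0 -10 0 0 0; 0 0 0 -25 0 0 0; 0 0 0 -35 0 0 0; 0 0 0 -35 0 0 0; 0 0 20 -20 0 0 0"

```text
time_s: 13.17
position: [0.4868, -0.334, 0.247]
tool_rot: [[1.0, -0.006, 0.004], [-0.006, -1.0, -0.003], [0.004, 0.003, -1.0]]
ft_force: [1.2, 0.6, 0.9]
grip_width: 0.0853
```

arm_command --rows "0 0 30 0 0 0 0; 0 0 30 0 0 0 0; 0 0 30 0 0 0 0; 0 0 30 0 0 0 0; 0 0 0 0 0 0 0"

```text
time_s: 13.58
position: [0.4838, -0.4603, 0.2413]
tool_rot: [[1.0, -0.012, -0.0], [-0.012, -1.0, -0.001], [-0.0, 0.001, -1.0]]
ft_force: [0.5, -0.8, -0.4]
grip_width: 0.0856
```

Run:
```python
from h import *
t=eyes.get_image("top")[:,:,::-1]; s=eyes.get_image("side")[:,:,::-1]
cv2.imwrite("pics/top8.png",t); cv2.imwrite("pics/side8.png",s)
a=cv2.resize(t[150:250,375:485],(440,400),interpolation=cv2.INTER_CUBIC)
b=cv2.resize(s[260:390,295:425],(360,360),interpolation=cv2.INTER_CUBIC)
c=np.zeros((400,360,3),np.uint8); c[:360]=b
cv2.imwrite("pics/p8.png",np.hstack([a,c])); print(readout.observe())
```

```text
{'time_s': 13.6833, 'q': array([-53.4441,  34.1674,  54.0895,   0.0066,  91.7738,  37.1236]), 'qvel': array([ 1.6395, -1.4985,  1.7591,  0.2496, -0.3269,  0.2092]), 'joint_efforts': array([ -1.8558, -55.6927, -24.821 ,  -0.1014,  -0.0289,  -0.0557]), 'position': array([ 0.4847, -0.4564,  0.2417]), 'tool_rot': array([[ 1.    , -0.0099, -0.0002],
       [-0.0099, -1.    ,  0.0005],
       [-0.0002, -0.0005, -1.    ]]), 'ft_force': array([-0.3525, -0.4125, -0.3459]), 'wrist_torque': array([-0.0012,  0.0248, -0.0337]), 'grip_width': 0.08513602383940093}
```

View pics/p8.png

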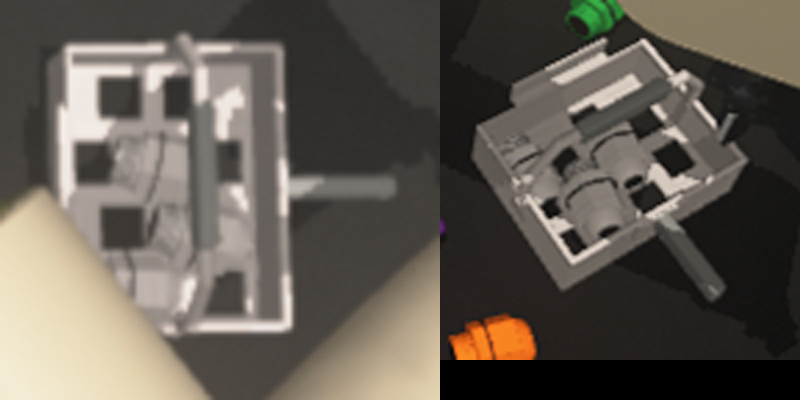

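The sieve is flat, with the handle root at (290,187), the tip at (396,186) and its centre at about (0.496,-0.314). I turn the tool 90° and tilt it 20°.

arm_command --rows "0 0 0 0 0 0 -7; 0 0 0 0 0 0 -7; 0 0 0 0 0 0 -7; 0 0 0 0 0 0 -7; 0 0 0 0 0 0 -7"

```text
time_s: 14.1
position: [0.4854, -0.4543, 0.2427]
tool_rot: [[0.82, 0.573, 0.0], [0.573, -0.82, -0.0], [0.0, 0.0, -1.0]]
ft_force: [0.5, 0.2, 0.1]
grip_width: 0.0856
```

arm_command --rows "0 0 0 0 0 0 -7; 0 0 0 0 0 0 -7; 0 0 0 0 0 0 -7; 0 0 0 0 0 0 -7; 0 0 0 0 0 0 -7"

```text
time_s: 14.52
position: [0.4854, -0.4542, 0.2427]
tool_rot: [[0.343, 0.939, 0.0], [0.939, -0.343, -0.0], [-0.0, 0.0, -1.0]]
ft_force: [0.7, 0.5, 0.3]
grip_width: 0.0853
```

arm_command --rows "0 0 0 0 0 0 -7; 0 0 0 0 0 0 -7; 0 0 0 0 0 0 -6.3; 0 0 0 0 0 6 0; 0 0 0 0 0 7 0"

```text
time_s: 14.93
position: [0.486, -0.4529, 0.2445]
tool_rot: [[-0.002, 1.0, 0.002], [0.974, 0.001, 0.228], [0.228, 0.002, -0.974]]
ft_force: [-0.8, 1.5, -0.8]
grip_width: 0.0852
```

arm_command --rows "0 0 0 0 0 7 0; 0 0 0 0 0 0 0; 0 0 0 0 0 0 0"

```text
time_s: 15.18
position: [0.4852, -0.4557, 0.2411]
tool_rot: [[0.004, 1.0, 0.001], [0.94, -0.004, 0.34], [0.34, -0.001, -0.94]]
ft_force: [-0.7, -0.2, -0.3]
grip_width: 0.0856
```

arm_command --rows "0 -9 3.5 26 0 0 0; 0 -9 3.5 26 0 0 0; 0 -10 4 29.5 0 0 0; 0 0 0 30 0 0 0; 0 0 0 0 0 0 0"

```text
time_s: 15.6
position: [0.4957, -0.4396, 0.1232]
tool_rot: [[0.002, 1.0, -0.005], [0.938, -0.0, 0.347], [0.347, -0.006, -0.938]]
ft_force: [-0.7, 0.9, -0.8]
grip_width: 0.0858
```

arm_command --rows "0 -1 0 25 0 0 0; 0 -1 0 25 0 0 0; 0 -1 0 22 0 0 0; 0 0 0 13 0 0 0; 0 0 0 0 0 0 0"

```text
time_s: 16.02
position: [0.4964, -0.416, 0.0466]
tool_rot: [[0.001, 1.0, -0.001], [0.94, -0.001, 0.342], [0.342, -0.001, -0.94]]
ft_force: [-0.4, 0.5, 0.2]
grip_width: 0.0853
```

arm_command --rows "0.5 0 0 0 0 0 0; 1 0 0 0 0 0 0; 1 0 0 0 0 0 0; 1 0 0 0 0 0 0; 1 0 0 0 0 0 0"

```text
time_s: 16.43
position: [0.4964, -0.418, 0.0474]
tool_rot: [[0.003, 1.0, 0.002], [0.94, -0.003, 0.341], [0.341, 0.001, -0.94]]
ft_force: [-0.2, 0.3, -0.2]
grip_width: 0.0258
```

arm_command --rows "1 0 0 0 0 0 0; 1 0 0 0 0 0 0; 1 0 0 0 0 0 0; 1 0 0 0 0 0 0; 1 0 0 0 0 0 0"

```text
time_s: 16.85
position: [0.4965, -0.4181, 0.0474]
tool_rot: [[0.003, 1.0, 0.002], [0.94, -0.004, 0.341], [0.341, 0.001, -0.94]]
ft_force: [-0.6, -0.5, 5.4]
grip_width: 0.0118
```

arm_command --rows "1 1.5 0 -4 0 0 0; 1 3 0 -8.5 0 0 0; 1 5 0 -14 0 0 0; 1 7 0 -19 0 0 0; 1 7 0 -19 0 0 0"

```text
time_s: 17.27
position: [0.4959, -0.4174, 0.1154]
tool_rot: [[0.003, 1.0, -0.001], [0.939, -0.003, 0.343], [0.343, -0.002, -0.939]]
ft_force: [0.1, -0.5, -5.9]
grip_width: 0.0123
```

arm_command --rows "1 5 0 -14 0 0 0; 1 3 0 -8 0 0 0; 1 0 0 0 0 0 0; 1 0 0 0 0 0 0"

```text
time_s: 17.6
position: [0.4961, -0.4175, 0.138]
tool_rot: [[0.003, 1.0, 0.0], [0.94, -0.003, 0.342], [0.342, -0.001, -0.94]]
ft_force: [-0.5, -0.1, -6.8]
grip_width: 0.0121
```

Run:
```python
from h import *
t=eyes.get_image("top")[:,:,::-1]; s=eyes.get_image("side")[:,:,::-1]
cv2.imwrite("pics/top9.png",t); cv2.imwrite("pics/side9.png",s)
a=cv2.resize(t[140:240,370:480],(440,400),interpolation=cv2.INTER_CUBIC)
b=cv2.resize(s[230:360,295:425],(360,360),interpolation=cv2.INTER_CUBIC)
c=np.zeros((400,360,3),np.uint8); c[:360]=b
cv2.imwrite("pics/p9.png",np.hstack([a,c])); print(readout.observe())
```

```text
{'time_s': 17.7, 'q': array([-54.8328,  42.9247,  56.7268,  11.4803,  96.8824, -54.9109]), 'qvel': array([ 0.0001,  0.1731, -0.0478,  0.1041,  0.0764,  0.021 ]), 'joint_efforts': array([  0.0331, -65.6695, -23.1078,   1.1411,   1.7425,   0.0246]), 'position': array([ 0.4959, -0.4173,  0.1372]), 'tool_rot': array([[ 0.0036,  1.    , -0.0005],
       [ 0.9391, -0.0032,  0.3437],
       [ 0.3437, -0.0017, -0.9391]]), 'ft_force': array([-1.3482, -0.2003, -6.3992]), 'wrist_torque': array([-1.081 , -0.0056,  0.0714]), 'grip_width': 0.012058639854799425}
```

View pics/p9.png

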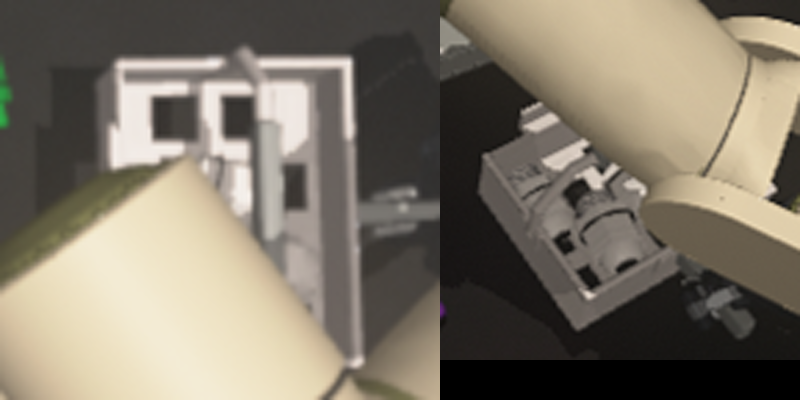

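Run:
```python
from h import *
f=lambda u,v:((u+.5)/4-.5+370,(v+.5)/4-.5+140)
g=lambda u,v:((u-440+.5)*130/360-.5+295,(v+.5)*130/360-.5+230)
print("front xmin tri",tri(f(357,360),g(586,292)))
for p in [(113,60),(352,58)]: print(onz("top",f(*p),.1475))
def onx(n,uv,x):
    c,d=ray(n,uv); return c+d*(x-c[0])/d[0]
print("back xmin",onx("side",g(486,157),.405),"front",onx("side",g(586,292),.405))
s=cv2.imread("pics/side9.png"); 
# predicted level corners
for y in (-.245,-.383): print(proj("side",(.405,y,.1475)),proj("side",(.405,y,.1475-.01)))
print(g(486,157),g(586,292))
```

```text
front xmin tri (array([ 0.4068, -0.3793,  0.1489]), np.float64(0.0002836988758449679))
[ 0.5884 -0.2423  0.1475]
[ 0.5874 -0.385   0.1475]
back xmin [ 0.405  -0.2507  0.1526] front [ 0.405  -0.3804  0.153 ]
[309.647  285.6368] [309.2703 288.0034]
[347.7489 337.3584] [346.9732 339.4663]
(311.2916666666667, 286.375) (347.40277777777777, 335.125)
```

Level to within 2°, with the wrist force showing sieve plus glands held. In the sieve frame the TCP sits at (0,-0.1035,0.047) with a 20° tilt. I yaw to match the wall, lift to z≈0.27 and carry over.

arm_command --rows "1 2 0 -5 -1.7 0 4.7; 1 5 0 -14 0 0 0; 1 8 0 -23 0 0 0; 1 10 0 -28 0 0 0; 1 10 0 -28 0 0 0"

```text
time_s: 18.12
position: [0.4958, -0.418, 0.2422]
tool_rot: [[0.086, 0.996, 0.029], [0.935, -0.091, 0.343], [0.344, -0.003, -0.939]]
ft_force: [0.4, -0.5, -5.5]
grip_width: 0.0118
```

arm_command --rows "1 7 0 -19 0 0 0; 1 3 0 -8 0 0 0; 1 4.7 0 1.7 0 0 0; 1 11.3 0 4.1 0 0 0; 1 18.8 -1 6.8 0 0 0"

```text
time_s: 18.53
position: [0.498, -0.3814, 0.2682]
tool_rot: [[0.088, 0.996, 0.029], [0.935, -0.092, 0.343], [0.345, -0.003, -0.939]]
ft_force: [-0.5, -0.6, -6.1]
grip_width: 0.0118
```

arm_command --rows "1 26.3 -1 9.6 0 0 0; 1 28.2 -1 10.3 0 0 0; 1 28.2 -1 10.3 0 0 0; 1 28.2 -1 10.3 0 0 0; 1 28.2 -1 10.3 0 0 0"

```text
time_s: 18.95
position: [0.5062, -0.231, 0.2689]
tool_rot: [[0.086, 0.996, 0.027], [0.935, -0.09, 0.343], [0.344, -0.004, -0.939]]
ft_force: [0.4, 1.0, -6.0]
grip_width: 0.0118
```

arm_command --rows "1 28.2 -1 10.3 0 0 0; 1 28.2 -1 10.3 0 0 0; 1 28.2 -1 10.3 0 0 0; 1 28.2 -1 10.3 0 0 0; 1 28.2 -1 10.3 0 0 0"

```text
time_s: 19.37
position: [0.5144, -0.0812, 0.2689]
tool_rot: [[0.087, 0.996, 0.027], [0.935, -0.09, 0.342], [0.343, -0.005, -0.939]]
ft_force: [1.1, -0.1, -6.3]
grip_width: 0.0119
```

arm_command --rows "1 28.2 -1 10.3 0 0 0; 1 28.2 -1 10.3 0 0 0; 1 28.2 -1 10.3 0 0 0; 1 28.2 -1 10.3 0 0 0; 1 28.2 -1 10.3 0 0 0"

```text
time_s: 19.78
position: [0.5226, 0.0685, 0.2686]
tool_rot: [[0.087, 0.996, 0.026], [0.936, -0.09, 0.341], [0.342, -0.006, -0.94]]
ft_force: [-0.1, 0.4, -5.2]
grip_width: 0.0119
```

arm_command --rows "1 28.2 -1 10.3 0 0 0; 1 26.3 -1 9.6 0 0 0; 1 14.1 0 5.1 0 0 0; 1 6.6 0 2.4 0 0 0; 1 2.8 0 1 0 0 0"

```text
time_s: 20.2
position: [0.5284, 0.1505, 0.2691]
tool_rot: [[0.085, 0.996, 0.026], [0.936, -0.089, 0.34], [0.341, -0.005, -0.94]]
ft_force: [-0.5, 0.5, -5.2]
grip_width: 0.0117
```

arm_command --rows "1 0 0 0 0 0 0; 1 0 0 0 0 0 0"

```text
time_s: 20.37
position: [0.5294, 0.1487, 0.2702]
tool_rot: [[0.086, 0.996, 0.029], [0.936, -0.091, 0.34], [0.341, -0.002, -0.94]]
ft_force: [-0.5, 0.1, -5.5]
grip_width: 0.0116
```

arm_command --rows "1 0 0 0 0 -4 0; 1 0 0 0 0 -6 0; 1 0 0 0 0 -6 0; 1 0 0 0 0 -6 0; 1 0 0 0 0 -6 0"

```text
time_s: 20.78
position: [0.5298, 0.1485, 0.2713]
tool_rot: [[0.092, 0.996, -0.013], [0.985, -0.093, -0.143], [-0.143, 0.0, -0.99]]
ft_force: [0.4, -0.3, -6.7]
grip_width: 0.0118
```

arm_command --rows "1 0 0 0 0 -6 0; 1 0 0 0 0 -4 0; 1 0 0 0 0 -2 0; 1 0 0 0 0 0 0; 1 9.4 0 -3.4 0 0 0"

```text
time_s: 21.2
position: [0.5306, 0.1583, 0.2706]
tool_rot: [[0.087, 0.996, -0.033], [0.936, -0.093, -0.339], [-0.341, -0.002, -0.94]]
ft_force: [0.4, 0.0, -5.6]
grip_width: 0.0117
```

arm_command --rows "1 18.8 0 -6.8 0 0 0; 1 23.5 0 -8.6 0 0 0; 1 18.8 0 -6.8 0 0 0; 1 9.4 0 -3.4 0 0 0; 1 0 0 0 0 0 0"

```text
time_s: 21.62
position: [0.5374, 0.2356, 0.2706]
tool_rot: [[0.083, 0.996, -0.031], [0.937, -0.089, -0.339], [-0.34, -0.001, -0.94]]
ft_force: [-0.6, -0.1, -6.4]
grip_width: 0.0116
```

Run:
```python
from h import *
t=eyes.get_image("top")[:,:,::-1]; s=eyes.get_image("side")[:,:,::-1]
cv2.imwrite("pics/top10.png",t); cv2.imwrite("pics/side10.png",s)
a=cv2.resize(t[50:250,65:265],(500,500),interpolation=cv2.INTER_CUBIC)
b=cv2.resize(s[60:200,200:320],(300,350),interpolation=cv2.INTER_CUBIC)
c=np.zeros((500,300,3),np.uint8); c[:350]=b
cv2.imwrite("pics/p10.png",np.hstack([a,c])); print(readout.observe())
```

```text
{'time_s': 21.7167, 'q': array([ 19.3063,  29.7857,  59.6303, -18.3403,  98.7443,  23.0056]), 'qvel': array([-0.8067, -0.6005,  0.4961, -0.338 , -0.0145, -0.0318]), 'joint_efforts': array([  1.1844, -55.8653, -25.9565,  -0.7978,   0.4512,   0.0093]), 'position': array([0.5374, 0.2335, 0.2708]), 'tool_rot': array([[ 0.0852,  0.9959, -0.0316],
       [ 0.9358, -0.0909, -0.3406],
       [-0.3421, -0.0006, -0.9397]]), 'ft_force': array([ 0.024 , -1.209 , -6.0714]), 'wrist_torque': array([ 0.062 , -0.0861, -0.039 ]), 'grip_width': 0.01186489957746986}
```

View pics/p10.png

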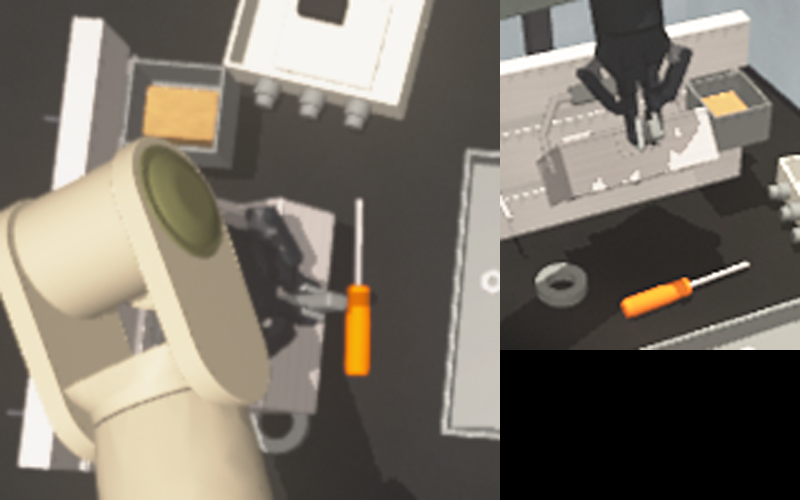

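```bash
python3 - <<'E'
from h import *
o=readout.observe(); p,R=o["position"],o["tool_rot"]
# tool in sieve: x=(0,c,s) y=(1,0,0) z=(0,s,-c) at 20deg
def pts(extra):
    a=np.radians(20+extra); Rts=np.array([[0,1,0],[np.cos(a),0,np.sin(a)],[np.sin(a),0,-np.cos(a)]])
    W=R@Rts.T; return lambda q:p+W@(np.array(q)/1000-np.array([0,-.1035,.0474]))
for e in (0,4,-4):
    f=pts(e)
    for n,q in [("fr rim xmin",(-91,-69,58)),("fr rim xmax",(91,-69,58)),("fr bot xmin",(-91,-69,0)),("fr bot xmax",(91,-69,0)),("bk rim xmin",(-91,69,58))]:
        u=proj("side",f(q)); t=proj("top",f(q)); print(e,n,"crop side",(u+.5-[200,60])*2.5-.5+[500,0],"crop top",(t+.5-[65,50])*2.5-.5)
E
python3 -c "
import cv2
s=cv2.imread('pics/side10.png'); cv2.imwrite('pics/p11.png',cv2.resize(s[70:160,205:325],(800,600),interpolation=cv2.INTER_CUBIC))"
```

```text
0 fr rim xmin crop side [557.9321 144.8989] crop top [264.213  405.6548]
0 fr rim xmax crop side [704.8011 108.2721] crop top [284.5819 197.8091]
0 fr bot xmin crop side [572.6129 196.1206] crop top [317.9327 412.6296]
0 fr bot xmax crop side [717.3735 157.5343] crop top [336.7054 213.1886]
0 bk rim xmin crop side [534.5843 160.1791] crop top [175.3013 404.2428]
4 fr rim xmin crop side [558.4296 147.1483] crop top [266.0994 405.952 ]
4 fr rim xmax crop side [705.1357 110.4537] crop top [286.3957 198.5592]
4 fr bot xmin crop side [573.8677 197.8598] crop top [322.3611 412.9446]
4 fr bot xmax crop side [718.9153 159.1029] crop top [341.0793 213.4099]
4 bk rim xmin crop side [537.3316 169.7775] crop top [186.4544 405.6292]
-4 fr rim xmin crop side [557.4786 142.6699] crop top [262.4861 405.3646]
-4 fr rim xmax crop side [704.5277 106.1054] crop top [282.9271 197.0496]
-4 fr bot xmin crop side [571.34   194.1751] crop top [313.4207 412.2907]
-4 fr bot xmax crop side [715.841  155.7612] crop top [332.2541 212.8909]
-4 bk rim xmin crop side [531.9627 150.4905] crop top [164.5039 402.8462]
```

View pics/p11.png

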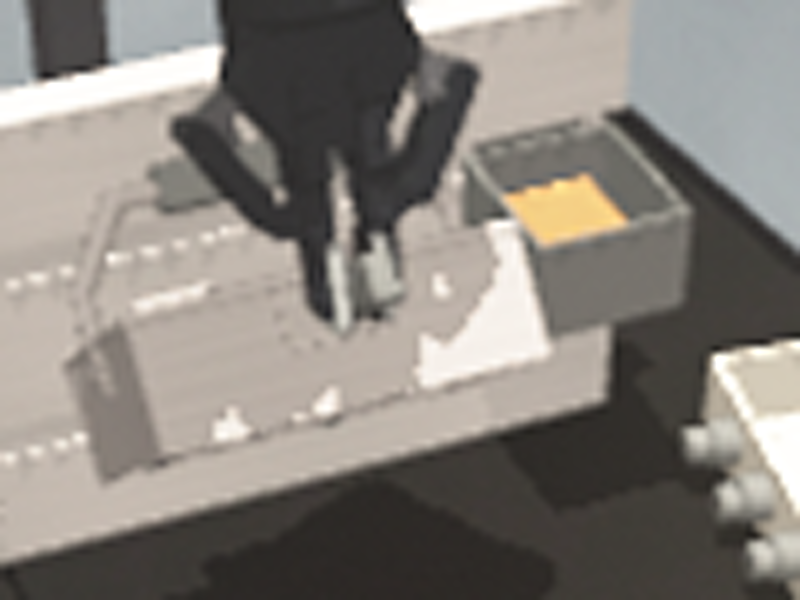

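Tilt confirmed: the projected corners agree with a rigid 40° model to about 1 px (about 1°). I approach the groove.

arm_command --rows "1 11.3 0 -4.1 0 0 0; 1 16.9 0 -6.2 0 0 0; 1 13.2 0 -4.8 0 0 0; 1 7.5 0 -2.7 0 0 0; 1 0 0 0 0 0 0"

```text
time_s: 22.13
position: [0.5421, 0.2867, 0.2707]
tool_rot: [[0.084, 0.996, -0.031], [0.936, -0.09, -0.34], [-0.342, -0.0, -0.94]]
ft_force: [-0.2, -0.8, -6.1]
grip_width: 0.0113
```

arm_command --rows "1 0 0 0 0 0 0; 1 0 0 0 0 0 0"

```text
time_s: 22.3
position: [0.5421, 0.2851, 0.2711]
tool_rot: [[0.086, 0.996, -0.031], [0.936, -0.091, -0.341], [-0.342, -0.0, -0.94]]
ft_force: [-0.5, 0.2, -6.0]
grip_width: 0.0119
```

arm_command --rows "1 2.5 0 -2 0 0 0; 1 2.5 0 -1.9 0 0 0; 1 2.2 0 -2.6 0 0 0; 1 2.2 0 -2.7 0 0 0; 1 0 0 0 0 0 0"

```text
time_s: 22.72
position: [0.5432, 0.2986, 0.2768]
tool_rot: [[0.085, 0.996, -0.03], [0.936, -0.09, -0.34], [-0.341, 0.001, -0.94]]
ft_force: [0.6, -0.4, -5.8]
grip_width: 0.0117
```

arm_command --rows "1 0 0 0 0 0 0; 1 0 0 0 0 0 0"

```text
time_s: 22.88
position: [0.5431, 0.298, 0.2763]
tool_rot: [[0.085, 0.996, -0.031], [0.936, -0.09, -0.341], [-0.342, -0.0, -0.94]]
ft_force: [-0.2, -0.6, -6.4]
grip_width: 0.0117
```

arm_command --rows "1 1.5 0 -2.4 0 0 0; 1 1.5 0 -2.4 0 0 0; 1 2.2 0 -1.3 0 0 0; 1 2.2 0 -1.3 0 0 0; 1 0 0 0 0 0 0"

```text
time_s: 23.3
position: [0.544, 0.3079, 0.2808]
tool_rot: [[0.084, 0.996, -0.031], [0.936, -0.09, -0.34], [-0.342, -0.0, -0.94]]
ft_force: [0.2, -0.2, -6.3]
grip_width: 0.0114
```

arm_command --rows "1 0 0 0 0 0 0; 1 0 0 0 0 0 0"

```text
time_s: 23.47
position: [0.5439, 0.3074, 0.2807]
tool_rot: [[0.085, 0.996, -0.031], [0.936, -0.09, -0.341], [-0.342, -0.0, -0.94]]
ft_force: [0.7, -0.5, -6.5]
grip_width: 0.0117
```

Lip is in, with no contact force. I compute the swing rows.

Run:
```python
import numpy as np
th=np.array([40,37,34,31,28,25,22,19,16,13,10,7,4,2,0.])
Td=np.interp(th,[0,4,10,16,22,28,34,40],[2.5,2.5,2.3,2.1,1.9,1.6,1.2,.7]); Tz=np.interp(th,[0,4,10,16,22,28,34,40],[166.6,167.3,168.2,169.2,170.5,171.8,173.3,174.7])
a=np.radians(th); d=Td-176*np.cos(a)-9.1*np.sin(a); z=Tz+176*np.sin(a)-9.1*np.cos(a)
for i in range(14):
    t=np.radians(20-th[i]); h,v=d[i+1]-d[i],z[i+1]-z[i]
    print(th[i+1],"x %.1f z %.1f ry %.0f"%(np.cos(t)*h+np.sin(t)*v,np.sin(t)*h-np.cos(t)*v,th[i]-th[i+1]),"-> d %.1f z %.1f"%(d[i+1],z[i+1]))
```

```text
37.0 x -2.0 z 9.5 ry 3 -> d -145.1 z 272.7
34.0 x -2.0 z 9.5 ry 3 -> d -149.8 z 264.2
31.0 x -2.1 z 9.6 ry 3 -> d -154.1 z 255.4
28.0 x -2.1 z 9.6 ry 3 -> d -158.1 z 246.4
25.0 x -2.2 z 9.5 ry 3 -> d -161.6 z 237.3
22.0 x -2.3 z 9.5 ry 3 -> d -164.7 z 228.0
19.0 x -2.3 z 9.5 ry 3 -> d -167.4 z 218.5
16.0 x -2.4 z 9.5 ry 3 -> d -169.6 z 209.0
13.0 x -2.4 z 9.4 ry 3 -> d -171.3 z 199.4
10.0 x -2.4 z 9.4 ry 3 -> d -172.6 z 189.8
7.0 x -2.5 z 9.3 ry 3 -> d -173.4 z 180.2
4.0 x -2.5 z 9.4 ry 3 -> d -173.7 z 170.5
2.0 x -1.8 z 6.2 ry 2 -> d -173.7 z 164.0
0.0 x -1.8 z 6.2 ry 2 -> d -173.5 z 157.5
```

arm_command --rows "1 -2 0 9.5 0 3 0; 1 -2 0 9.5 0 3 0; 1 -2.1 0 9.6 0 3 0; 1 -2.1 0 9.6 0 3 0; 1 0 0 0 0 0 0"

```text
time_s: 23.88
position: [0.5419, 0.2875, 0.2452]
tool_rot: [[0.091, 0.996, -0.015], [0.986, -0.093, -0.139], [-0.14, -0.002, -0.99]]
ft_force: [-0.7, -0.9, -6.3]
grip_width: 0.0116
```

arm_command --rows "1 0 0 0 0 0 0; 1 0 0 0 0 0 0"

```text
time_s: 24.05
position: [0.5425, 0.2896, 0.2468]
tool_rot: [[0.089, 0.996, -0.012], [0.986, -0.09, -0.14], [-0.14, 0.001, -0.99]]
ft_force: [-0.3, 0.2, -6.4]
grip_width: 0.0118
```

Free so far, and as predicted (z 246.4). I continue.

arm_command --rows "1 -2.2 0 9.5 0 3 0; 1 -2.3 0 9.5 0 3 0; 1 -2.3 0 9.5 0 3 0; 1 0 0 0 0 0 0; 1 0 0 0 0 0 0"

```text
time_s: 24.47
position: [0.5416, 0.2802, 0.2188]
tool_rot: [[0.09, 0.996, 0.001], [0.996, -0.09, 0.015], [0.015, -0.0, -1.0]]
ft_force: [-0.9, -0.4, -5.3]
grip_width: 0.012
```

arm_command --rows "1 -2.4 0 9.5 0 3 0; 1 -2.4 0 9.4 0 3 0; 1 -2.4 0 9.4 0 3 0; 1 0 0 0 0 0 0; 1 0 0 0 0 0 0"

```text
time_s: 24.88
position: [0.5413, 0.2752, 0.1905]
tool_rot: [[0.088, 0.996, 0.016], [0.981, -0.09, 0.171], [0.171, 0.0, -0.985]]
ft_force: [-0.1, 0.0, -6.4]
grip_width: 0.0117
```

arm_command --rows "1 -2.5 0 9.3 0 3 0; 1 -2.5 0 9.4 0 3 0; 1 0 0 0 0 0 0; 1 0 0 0 0 0 0"

```text
time_s: 25.22
position: [0.5414, 0.2741, 0.1714]
tool_rot: [[0.086, 0.996, 0.025], [0.958, -0.09, 0.272], [0.273, 0.001, -0.962]]
ft_force: [-0.0, -0.1, -4.7]
grip_width: 0.0121
```

arm_command --rows "1 -1.8 0 6.2 0 2 0; 1 -1 0 3.1 0 1 0; 1 0 0 0 0 0 0; 1 0 0 0 0 0 0"

```text
time_s: 25.55
position: [0.5412, 0.2742, 0.1616]
tool_rot: [[0.084, 0.996, 0.03], [0.942, -0.09, 0.323], [0.324, 0.001, -0.946]]
ft_force: [-0.1, -0.8, -3.9]
grip_width: 0.0119
```

The groove now takes part of the weight. Last degree, then settle.

arm_command --rows "1 -0.9 0 3.1 0 1 0; 1 -0.3 0 1 0 0 0; 1 0 0 0 0 0 0; 1 0 0 0 0 0 0"

```text
time_s: 25.88
position: [0.5411, 0.2743, 0.1569]
tool_rot: [[0.085, 0.996, 0.031], [0.936, -0.09, 0.341], [0.342, 0.001, -0.94]]
ft_force: [-1.1, -1.7, -1.9]
grip_width: 0.0116
```

arm_command --rows "1 -0.3 0 1 0 0.5 0; 1 -0.3 0 1 0 0.5 0; 1 0 0 0 0 0 0; 1 0 0 0 0 0 0"

```text
time_s: 26.22
position: [0.5409, 0.2738, 0.1544]
tool_rot: [[0.085, 0.996, 0.032], [0.93, -0.091, 0.356], [0.358, -0.0, -0.934]]
ft_force: [-2.3, -4.7, -1.2]
grip_width: 0.012
```

Run:
```python
from h import *
o=readout.observe(); print(o["position"],o["tool_rot"],o["ft_force"],o["wrist_torque"])
```

```text
[0.5409 0.2738 0.1544] [[ 0.0846  0.9959  0.0321]
 [ 0.9299 -0.0905  0.3565]
 [ 0.3579 -0.0003 -0.9337]] [-2.3236 -4.7134 -1.206 ] [-1.0118  0.2709  0.0411]
```

arm_command --rows "1 -0.5 0 1.2 0 0.4 0; 1 0 0 0 0 0 0; 1 0 0 0 0 0 0"

```text
time_s: 26.47
position: [0.5408, 0.2736, 0.1531]
tool_rot: [[0.084, 0.996, 0.032], [0.928, -0.09, 0.363], [0.364, -0.0, -0.931]]
ft_force: [-3.2, -6.4, -0.3]
grip_width: 0.012
```

arm_command --rows "0.8 0 0 0 0 0 0; 0.6 0 0 0 0 0 0; 0.3 0 0 0 0 0 0; 0 0 0 0 0 0 0; 0 0 0 0 0 0 0"

```text
time_s: 26.88
position: [0.541, 0.2743, 0.1532]
tool_rot: [[0.084, 0.996, 0.033], [0.927, -0.09, 0.364], [0.365, 0.0, -0.931]]
ft_force: [-0.1, -0.2, -0.4]
grip_width: 0.0649
```

arm_command --rows "0 0 0 0 0 0 0; 0 0 0 -10 0 0 0; 0 0 0 -25 0 0 0; 0 0 0 -35 0 0 0; 0 0 0 -35 0 0 0"

```text
time_s: 27.3
position: [0.537, 0.2354, 0.2523]
tool_rot: [[0.084, 0.996, 0.032], [0.927, -0.09, 0.363], [0.365, -0.001, -0.931]]
ft_force: [-0.2, -0.1, -0.1]
grip_width: 0.0849
```

arm_command --rows "0 -20 0 -30 0 0 0; 0 -30 0 -20 0 0 0; 0 -40 0 0 0 0 0; 0 -40 0 0 0 0 0; 0 -40 0 0 0 0 0"

```text
time_s: 27.72
position: [0.521, 0.0585, 0.236]
tool_rot: [[0.083, 0.996, 0.035], [0.927, -0.09, 0.363], [0.365, 0.002, -0.931]]
ft_force: [0.9, -0.4, -0.5]
grip_width: 0.0855
```

arm_command --rows "0 -40 0 0 0 0 0; 0 -40 0 0 0 0 0; 0 -40 0 0 0 0 0; 0 -40 0 0 0 0 0; 0 0 0 0 0 0 0"

```text
time_s: 28.13
position: [0.5073, -0.0937, 0.1751]
tool_rot: [[0.09, 0.995, 0.033], [0.927, -0.096, 0.363], [0.364, -0.003, -0.931]]
ft_force: [-0.3, -0.9, 0.2]
grip_width: 0.0854
```

Run:
```python
from h import *
t=eyes.get_image("top")[:,:,::-1]; s=eyes.get_image("side")[:,:,::-1]
cv2.imwrite("pics/top12.png",t); cv2.imwrite("pics/side12.png",s)
a=cv2.resize(t[50:250,65:345],(560,400),interpolation=cv2.INTER_CUBIC)
b=cv2.resize(s[60:200,200:380],(240,187)); 
b=cv2.resize(s[60:180,205:285],(240,360),interpolation=cv2.INTER_CUBIC)
c=np.zeros((400,240,3),np.uint8); c[:360]=b
cv2.imwrite("pics/p12.png",np.hstack([a,c])); o=readout.observe(); print(o["position"],o["ft_force"],o["time_s"])
```

```text
[ 0.5079 -0.0894  0.1771] [-0.2186  0.5207  0.3641] 28.2333
```

View pics/p12.png

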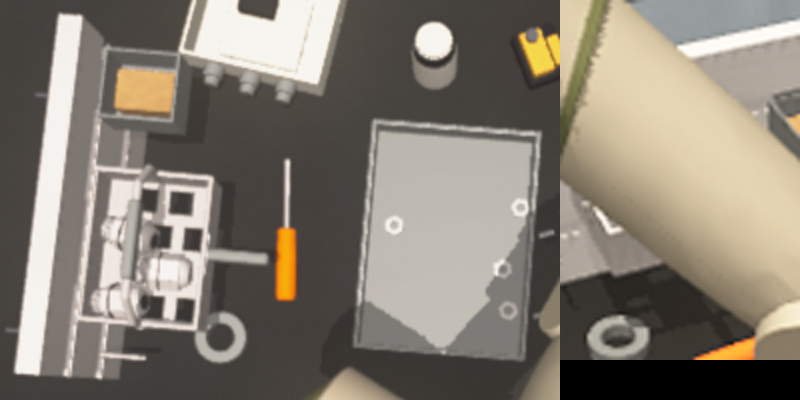

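The sieve hangs in the groove at (150,250) with three glands. The four nuts are in the tray at (394,225), (520,207), (502,268) and (508,310). The screwdriver (286,265) and tape (220,337) sit where they were. I run a numeric check of the hang and its stillness, then hand in.

Run:
```python
from h import *
f=lambda u,v:((u+.5)/2-.5+65,(v+.5)/2-.5+50)
ex,ey=np.array([.9957,-.0924]),np.array([.0924,.9957])
for n,p,z in [("front xmax",(216,177),.168),("front xmin",(204,329),.168),("back xmax",(97,168),.168),("back xmin",(79,322),.168),("handle tip",(267,258),.165)]:
    P=onz("top",f(*p),z); q=P[:2]-[.5534,.4466]; print(n,P,"wall x,depth",q@ex,q@ey)
t0=cv2.imread("pics/top12.png"); t=eyes.get_image("top")[:,:,::-1]
d=np.abs(t.astype(int)-t0).max(2); print("changed px in wall area",(d[80:250,65:230]>40).sum())
a=cv2.imread("pics/top0.png"); d=np.abs(a.astype(int)-t0).max(2)
for n,lo,hi in [("driver",(0,80,150),(60,170,255))]:
    for im in (a,t0):
        m=cv2.inRange(im[125:210,195:222],lo,hi); print(n,cv2.moments(m,True)["m10"]/m.astype(bool).sum(),cv2.moments(m,True)["m01"]/m.astype(bool).sum())
print("tape diff",(d[205:232,162:190]>60).sum())
env.close_job()
```

```text
front xmax [0.6316 0.2926 0.168 ] wall x,depth 0.09208627708989335 -0.14615680715494445
front xmin [0.4516 0.3055 0.168 ] wall x,depth -0.08830808131544589 -0.14993779654049827
back xmax [0.6446 0.4338 0.168 ] wall x,depth 0.09198295306635779 -0.004325580139071334
back xmin [0.4619 0.4518 0.168 ] wall x,depth -0.0916028264510548 -0.003276660448497373
handle tip [0.5345 0.2326 0.165 ] wall x,depth 0.0009860996602953007 -0.21482854839874793
changed px in wall area 11
driver 12.704545454545455 56.59848484848485
driver 12.663194444444445 57.09722222222222
tape diff 65
the job is handed in; nothing more can be done
```

The job is done and handed in at about 28 s of the 70 s allowed. I got no verdict back, so what follows is from my own checks.

- **Sieving:** I lifted the sieve by its bail and shook it both ways over the tray. The pictures after the shake and at the end both show all four locknuts in the tray.
- **Hanging:** I set the sieve flat on the bench, let go, took it by the front handle and put the lip in at about 40° with no contact force. I then swung it down and released it.
- **How it hangs:** It holds the three glands, centred in the free part of the groove. The top view puts the back rim 3–4 mm off the slatwall's face. The front is at most 2–3° low, judging by the tool's 1–1.5° tilt at release.
- **Stillness:** Two pictures taken moments apart showed almost no change around the wall (11 pixels). Nothing was touching the sieve.
- **Bystanders:** The screwdriver had not moved (within 0.5 px). The tape's centre is unchanged within a pixel; its picture differs in 65 pixels, which I put down to changed shadows but did not check further.
- **Not fully clean:** During the sideways strokes the arm dipped about 15 mm, and the bail slipped about 3 mm in the grip. The side view of the hung sieve was blocked by the arm, so how it hangs was checked from the top view only.

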